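# Press a round copper flask into the sprung ring cradle

## Robot

A 6-joint arm with a two-finger parallel gripper is mounted at the origin on the work surface. World frame = base frame: x ahead of the robot, y to its left, z up, the work surface at z = 0. Lengths are in mm, angles in rad, forces in N, time in s.
With the tool pointing down it reaches from about 275 to 750 mm from the base axis. Payload 10.2 kg.
Tool frame: the origin (TCP) lies between the finger pads; the fingertips stand 17 mm ahead of it and the grasp point (between the pads) lies 2 mm behind it; z points along the fingers, y is the line along which they close (so a half turn about z gives the same grasp; the last joint's range is limited). The gripper opens to 85 mm and grips with 20 to 120 N. Pads are 22 mm wide; open, the fingers measure 114 mm over their backs; the gripper's body (76 mm by 85 mm) begins 54 mm behind the grasp point. The pads swing forward as they close: fully open they stand 13 mm farther back than shut.
Start: joints at [-1.571, 0.313, 1.498, -0, 1.331, -0.223], TCP at [115.991, -512.033, 248.294] pointing down, gripper open.
Joint ranges: [-2.94, 2.94], [-0.97, 2.17], [0.19, 2.56], [-1.23, 4.37], [0.02, 3.11], [-2.88, 2.88]. Speed limits (rad/s): [2.39, 2.39, 3.01, 3.14, 3.14, 3.14].

## Interface

Orientations are given as a unit quaternion [w, x, y, z].
In Python, from rig import * gives the robot as it stands.
- The arm moves only by the tool step_arm, never from a script. Its argument "commands" is text: rows parted by semicolons, each of 7 numbers parted by spaces: the opening, from 0 (shut) to 1 (fully open), then the shift along the tool's x, y, z in cm, then the turn, a rotation vector about the tool's x, y, z in rad. In form: hand x y z rx ry rz; .... A call has 1 to 20 rows; each row is the pose to reach, as a shift and turn from the pose commanded when the call began, along the tool's axes at that moment; what a row does not reach only later rows make up. A row lasts 1/12 s, in which the tool goes at most 41.7 mm and 7.16 degrees, less where a joint would pass 70% of its speed; a pose out of reach is approached as far as the arm can. A call with a gripper value outside its range is refused whole. The fingers move at their own pace and stop on an object; "newtons" is the grip in N (left out, the last holds). Time passes only in rows, so rows that repeat a pose let the fingers close. It gives the time, the measured TCP pose, the force, the opening and the grip force at its end, in the units of the state.
- sense(): the state, without advancing time (a new reading comes with each control period).
- capture(name): name is "scene" or "top" or "wrist"; returns the picture (400x640x3 uint8, red, green, blue); there is no depth.
- camera_model(name): a dict with "mtx" (3x3 intrinsics, pixels), "eye" and "rotation" of the camera in the world. Camera axes: x right, y down, z forward; pixel columns grow to the right and rows downward; lengths in mm; the calibration is good to about 2 mm. A picture is of the moment at which its call begins: read the wrist's pose just before it. camera_model takes no time and is no camera call; for the wrist camera it gives the pose at the moment of the call.
- finish_job(): hands the job in; it is judged then, once.
Trained networks look in the newest picture that a camera, given by its name, has taken for a name from the list of things; names that differ only in an ending like _2 or _b are one class to them, and where a whole thing is asked for, a point or a joint stands for the part that bears it (a point fixed in the world has none). Each returns a list of dicts, best first, with "score" (0 to 1); they miss things now and then, are a little off and sometimes report something else, mostly with a low value. They report only what shows in the picture. A call takes as long as a camera call. They do not tell look-alikes from the thing itself.
- search_frame(camera, label): "rect" ([centre column, centre row, width, height] in pixels, round what is visible of it).
- trace(camera, label): "mask" (400x640 bool, what is visible of it) and "rect" ([centre column, centre row, width, height] in pixels, round what is visible of it).
- spot_point(camera, label): "xy" ([column, row] in pixels: a listed point, or the origin of a listed thing).
The state is a dict: "time_s": time; "joints": joint angles; "dq": joint speeds; "tau": joint torques, N m; "eef_pos": TCP position; "ee_rot": TCP orientation; "force": force on the tool from outside, world axes, zero at the start; "wrist_torque": the same for the moment, N m; "grip_width": opening from 0.0 (shut) to 1.0 (fully open); "grip_force": force on a finger pad.
Only numpy, scipy, OpenCV 4.12 (cv2) and the standard library are available. Lean on these libraries where they do the work, as an engineer would, in place of code of your own. Each camera call takes 0.05 s, during which the arm holds its last target. There are 200 camera calls.

## Task

The copper flask is to be held steady for marking. Take the smaller of the two collars standing on the bench and nest it, spigot down, fully home in the large collar that sits in the sprung ring cradle, and let go of it; then seat the round flask upright in the mouth of that small collar and press it straight down until the sprung ring is all the way down on its stop. Finish while still holding the flask pressed down like that: do not let go or let the ring come up, and leave the spare collar, the hammer and the cutters where they are.

Things in the scene. Friction and masses are not known exactly. Their poses are not given: they have to be found in the camera images.
- ring_top (a point): Centre of the top face of the cradle's steel ring (outside diameter 90 mm, bore 60, 14 thick), which slides straight up and down on three sprung posts over a round dark steel base plate (diameter 132 mm, fixed to the bench). 70 mm above the bench with the ring up, 46 mm fully down. z up.
- ring (a joint): How far the sprung ring is pressed down, in m: 0 up, 0.024 on its stop. Collars and flask do not move it by their own weight. The spring needs 7 N to start and 19 N at the stop, of which about 5 N is the weight of what stands in the ring, so a hand adds about 14 N.
- large_collar_center (a point): Large aluminium collar already sitting loose in the ring: centre, half-way up. 52 mm tall, open at both ends: upper tube 30 mm tall, outside diameter 70, bore 56; below it a tapered spigot 22 mm tall that hangs in the ring. Its shoulder rests on the ring's top face; its rim is 100 mm above the bench with the ring up. z up, its axis.
- small_collar_center (a point): Small aluminium collar standing on the bench, same shape: centre, half-way up. 52 mm tall, 80 g, open at both ends: upper tube 30 mm tall, outside diameter 62, bore 50; below it a tapered spigot 22 mm tall (diameter 51 to 43 at its foot). Fully home its shoulder rests on the large collar's rim: centre 30 mm above the large one's centre, upper tube standing out. z up, its axis.
- flask_center (a point): Round copper flask standing on the bench: centre, half-way up. 115 mm tall, 220 g. Ball body of diameter 68 mm, centred 30 mm above its flat foot (diameter 32); neck of diameter 26 from 66 to 109 mm above the foot; lip of diameter 31 on top. Seated in the small collar, the ball rests on its rim, foot about 7 mm below the rim, this point about 77 mm above the collar's centre. z up, its axis.
- spare_collar_center (a point): Spare aluminium collar standing on the bench, as large as the one in the ring (70 mm outside diameter, 52 mm tall): centre, half-way up. Not needed; it stays where it is.
- hammer: Hammer lying beyond the cradle, 240 mm long: a point of its underside, on its length. Not needed; it stays where it is.
- cutters: Side cutters with orange grips lying on the robot's side of the bench board, about 145 mm long, 12 mm high: underside of their pivot. Not needed; they stay where they are.
Mind the look-alikes: they are no part of the job. Leave any green or purple look-alike of the part that bears flask_center alone. What is shaped like the part that bears small_collar_center but pink is not meant.

How it is judged (in metres and radians):
On the way, in this order (a step that is already met when the one before it is completed fails the run):
1. the small collar is nested fully home in the large one in the ring and let go (horizontal distance between small_collar_center and large_collar_center below 0.005 m and z of small_collar_center in the frame of large_collar_center between 0.026 and 0.034 m and angle between each of small_collar_center, large_collar_center's own z axis and vertical below 0.1 rad and horizontal distance between large_collar_center and ring_top below 0.005 m and z of large_collar_center in the frame of ring_top below 0.008 m and contact force between each of the fingers, the arm and small_collar below 0.1 N), for 0.2 s.
2. the flask sits upright in the mouth of the small collar, ring pressed down on its stop (horizontal distance between small_collar_center and large_collar_center below 0.005 m and z of small_collar_center in the frame of large_collar_center between 0.026 and 0.034 m and angle between each of small_collar_center, large_collar_center's own z axis and vertical below 0.1 rad and horizontal distance between large_collar_center and ring_top below 0.005 m and z of large_collar_center in the frame of ring_top below 0.008 m and horizontal distance between flask_center and small_collar_center below 0.01 m and z of flask_center in the frame of small_collar_center between 0.068 and 0.082 m and angle between flask_center's own z axis and vertical below 0.15 rad and value of joint ring above 0.019 m), for 0.2 s.
At the end, for the whole second after the job is handed in: Collars home in one another and in the ring (axes within 5 mm, heights 4 mm, tilt 0.1 rad), small one not touched; flask upright (0.15 rad) in its mouth within 10 mm of the axis, bearing with over 5 N, at rest; ring down at least 19 of 24 mm, robot still holding the flask (all of step 2 and contact force between each of the fingers, the arm and small_collar below 0.1 N and contact force between any of the fingers, the arm and flask above 3 N and contact force between flask and small_collar above 5 N and linear speed of flask below 0.02 m/s); the arm keeps its last pose, push and grip.
It fails at once if the flask is knocked over (angle between flask_center's own z axis and vertical above 0.8 rad).
It fails at once if the spare collar is disturbed (distance of spare_collar_center from where it was at the start of the episode above 0.03 m).
It fails at once if the hammer is disturbed (distance of hammer from where it was at the start of the episode above 0.03 m).
It fails at once if the cutters are disturbed (distance of cutters from where it was at the start of the episode above 0.03 m).
It also fails if it takes over 51 s, if anything falls off the work surface, if the arm or the gripper's body presses on something with over 40 N, if the wrist force passes 120 N, or if a joint passes its speed limit or range.

## Working session

There is one attempt and no reset: what is moved stays moved. The work goes in short steps, Python scripts to look and compute and a tool call to move; the robot and the scene stay as the last step left them, time stands still between calls to the robot, and variables do not carry over. Pictures are saved under pics/ and viewed, at most 10 in all, crops included, and the job is handed in when it is done.

Besides the shell and the picture viewer there is one more tool, called after ">>>" as name(argument=value, ...), one argument or row to a line, values as JSON. step_arm: Moves the arm, as the interface text tells. Its arguments: {"type":"object","properties":{"commands":{"type":"string"},"newtons":{"type":"number"}},"required":["commands"]}

```bash
mkdir -p pics
cat > h.py <<'E'
from rig import *
import numpy as np, cv2
from scipy.spatial.transform import Rotation as R
def ray(cam,uv,M=None):
    m=M or camera_model(cam); d=np.linalg.inv(np.array(m["mtx"]))@[uv[0],uv[1],1.]
    return np.array(m["eye"],float),np.array(m["rotation"])@d
def atz(cam,uv,z,M=None):
    e,d=ray(cam,uv,M); return e+d*(z-e[2])/d[2]
def tri(obs):
    A=np.zeros((3,3));b=np.zeros(3)
    for cam,uv in obs:
        e,d=ray(cam,uv); d=d/np.linalg.norm(d);P=np.eye(3)-np.outer(d,d);A+=P;b+=P@e
    return np.linalg.solve(A,b)
def proj(cam,p):
    m=camera_model(cam); c=np.array(m["rotation"]).T@(np.array(p)-m["eye"]); q=np.array(m["mtx"])@c; return q[:2]/q[2]
def save(im,n): cv2.imwrite("pics/"+n,cv2.cvtColor(im,cv2.COLOR_RGB2BGR))
E
python3 - <<'E'
from h import *
for c in ("scene","top"):
    save(capture(c),c+"0.png"); m=camera_model(c); print(c,np.round(m["eye"]),np.round(m["rotation"],2).tolist(),np.round(np.array(m["mtx"])[0]))
    for l,z in (("ring_top",70),("large_collar_center",74),("small_collar_center",26),("flask_center",57.5),("spare_collar_center",26),("hammer",0),("cutters",0)):
        for r in spot_point(c,l)[:3]: print(l,round(r["score"],2),np.round(r["xy"]),np.round(atz(c,r["xy"],z)))
s=sense();print(s["time_s"],s["eef_pos"],R.from_quat(np.roll(s["ee_rot"],-1)).as_matrix().round(3))
E
```

```text
scene [1263. -293.  553.] [-0.41, 0.74, 0.47, -0.26] [387.   0. 325.]Traceback (most recent call last):
  File "<stdin>", line 5, in <module>
  File "h.py", line 8, in atz
    e,d=ray(cam,uv,M); return e+d*(z-e[2])/d[2]
        ~~~^^^^^^^^^^
  File "h.py", line 6, in ray
    return np.array(m["eye"],float),np.array(m["rotation"])@d
                                    ~~~~~~~~~~~~~~~~~~~~~~~^~
ValueError: matmul: Input operand 1 has a mismatch in its core dimension 0, with gufunc signature (n?,k),(k,m?)->(n?,m?) (size 3 is different from 4)
```

View pics/scene0.png

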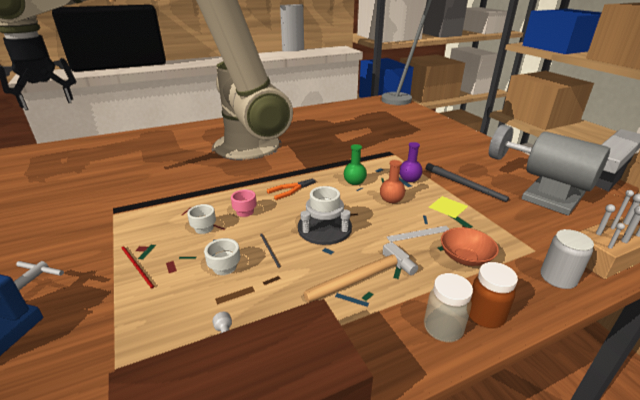

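The scene picture shows two light collars at (202,217) and (222,255), and a pink one at (243,203). The cradle is at (324,215). The copper flask is at (393,187), with the green one at (355,168) and the purple one at (411,163). The rotation comes as a quaternion, so I'll fix the helper for that.

```bash
python3 - <<'E'
s=open('h.py').read()
s=s.replace('np.array(m["rotation"])','rot(m)').replace('def ray','def rot(m): return R.from_quat(np.roll(m["rotation"],-1)).as_matrix()\ndef ray',1)
open('h.py','w').write(s)
E
python3 - <<'E'
from h import *
for c in ("scene","top"):
    save(capture(c),c+"1.png"); m=camera_model(c); print(c,np.round(m["eye"]),np.round(np.array(m["mtx"])[0]))
    for l,z in (("ring_top",70),("large_collar_center",74),("small_collar_center",26),("flask_center",57.5),("spare_collar_center",26),("hammer",0),("cutters",0)):
        for r in spot_point(c,l)[:3]: print(l,round(r["score"],2),np.round(r["xy"]),np.round(atz(c,r["xy"],z)))
s=sense();print(s["time_s"],s["eef_pos"],R.from_quat(np.roll(s["ee_rot"],-1)).as_matrix().round(3))
E
```

```text
scene [1263. -293.  553.] [387.   0. 325.]
ring_top 0.69 [322. 205.] [571.  29.  70.]
large_collar_center 0.83 [325. 200.] [561.  42.  74.]
small_collar_center 0.86 [202. 220.] [ 451. -232.   26.]
small_collar_center 0.64 [243. 204.] [ 419. -122.   26.]
flask_center 0.95 [392. 181.] [526. 254.  58.]
flask_center 0.9 [411. 160.] [442. 378.  58.]
flask_center 0.64 [354. 165.] [398. 213.  58.]
spare_collar_center 0.85 [224. 262.] [ 622. -216.   26.]
hammer 0.59 [354. 277.] [751.  19.   0.]
cutters 0.73 [299. 184.] [343.  62.   0.]
cutters 0.54 [322. 204.] [467.  77.   0.]
top [ 330.   32. 1144.] [475.   0. 324.]
ring_top 0.64 [321. 197.] [565.  40.  70.]
large_collar_center 0.84 [324. 195.] [568.  33.  74.]
large_collar_center 0.2 [311. 290.] [354.  61.  74.]
small_collar_center 0.79 [392. 263.] [ 418. -126.   26.]
small_collar_center 0.65 [434. 250.] [ 447. -226.   26.]
flask_center 0.79 [227. 213.] [528. 259.  58.]
flask_center 0.61 [243. 270.] [399. 216.  58.]
flask_center 0.58 [180. 246.] [452. 363.  58.]
spare_collar_center 0.72 [427. 184.] [ 608. -217.   26.]
hammer 0.89 [330. 125.] [769.  18.   0.]
cutters 0.87 [310. 288.] [359.  65.   0.]
0.9 [ 116.00870993 -512.02704278  248.293353  ] [[ 0.975  0.221  0.   ]
 [ 0.221 -0.975  0.   ]
 [ 0.    -0.    -1.   ]]
```

View pics/top1.png

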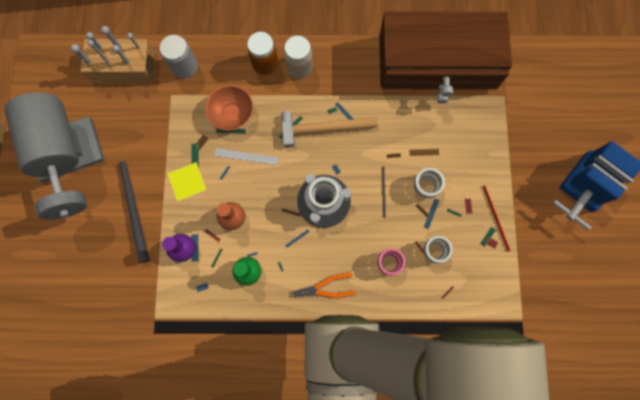

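The top picture has the collars at (429,182), the larger one and so the spare, and (438,250), the smaller one. Pink is at (391,262), the copper flask at (230,215) and the cradle at (324,193). I'll move above the small collar and check it from close up.

>>> step_arm(
  commands="1 4 -2 0.5 0 0 -0.1;1 8 -4 1 0 0 -0.2;1 12 -6 1.5 0 0 -0.3;1 16 -8 2 0 0 -0.4;1 20 -10 3 0 0 -0.5;1 24 -12.5 4 0 0 -0.6;1 28 -15 5 0 0 -0.7;1 32 -17 6 0 0 -0.8;1 36 -19 6.5 0 0 -0.8;1 38.7 -20.2 7 0 0 -0.8;1 38.7 -20.2 7 0 0 -0.8;1 38.7 -20.2 7 0 0 -0.8;1 38.7 -20.2 7 0 0 -0.8",
  newtons=40,
)

```text
time_s: 1.98
eef_pos: [449.3, -228.7, 178.0]
ee_rot: [-0.0, 0.871, 0.491, -0.0]
force: [0.2, 0.4, -0.1]
grip_width: 1.002
grip_force: 0.0
```

```bash
cat > look.py <<'E'
from h import *
import sys
def look(lab,z,zr=None,dia=None,n=None):
    s=sense(); M=camera_model("wrist"); im=capture("wrist")
    if n: save(im,n)
    P=np.array(s["eef_pos"]);T=R.from_quat(np.roll(s["ee_rot"],-1)).as_matrix()
    print("t",s["time_s"],"tcp",P.round(1),"yline",np.degrees(np.arctan2(T[1,1],T[0,1])).round(1),"tilt",T[:,2].round(3),"F",np.round(s["force"],1),"w",s["grip_width"],"gf",s["grip_force"])
    for r in spot_point("wrist",lab)[:3]:
        w=atz("wrist",r["xy"],z,M); print(lab,round(r["score"],2),np.round(r["xy"]),w.round(1),"tool shift cm",(T.T@(w-P)/10).round(2))
    for r in search_frame("wrist",lab)[:3]: print(round(r["score"],2),np.round(r["rect"]))
    return im,M
if __name__=="__main__": look(sys.argv[1],float(sys.argv[2]),n=sys.argv[3] if len(sys.argv)>3 else None)
E
python3 look.py small_collar_center 26 w1.png; python3 -c "
from h import *;m=camera_model('wrist');print(m['eye'],rot(m).round(2),m['mtx'])"
```

```text
t 1.9833 tcp [ 449.3 -228.7  178. ] yline -31.3 tilt [-0.001  0.    -1.   ] F [ 0.2  0.4 -0.1] w 1.002034249257297 gf 0.0
small_collar_center 0.65 [225. 101.] [ 419.9 -121.1   26. ] tool shift cm [ 7.68 -8.08 15.21]
small_collar_center 0.58 [319. 191.] [ 448.1 -232.5   26. ] tool shift cm [-0.38  0.1  15.2 ]
0.84 [220. 100.  87.  78.]
0.78 [320. 194.  71.  72.]
[ 484.00611206 -172.89883616  306.43373234] [[ 0.85 -0.5  -0.14]
 [-0.52 -0.82 -0.23]
 [ 0.    0.27 -0.96]] [[308.62421951   0.         318.94533951]
 [  0.         308.62421951 198.41942877]
 [  0.           0.           1.        ]]
```

View pics/w1.png

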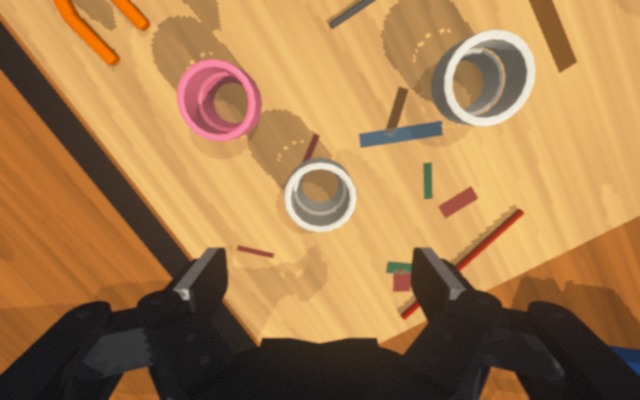

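The wrist picture shows the small collar's rim centred at about (320,195), 71 px wide. That matches 62 mm, so it is the right one. Pink is at upper left and the spare at upper right.

Run:
```python
from h import *
s=sense();P=np.array(s["eef_pos"]);T=R.from_quat(np.roll(s["ee_rot"],-1)).as_matrix()
w=atz("wrist",(320.5,194.5),52);print(w,T.T@(w-P)/10)
```

```text
[ 449.7546811  -231.77807745   52.        ] [-0.04288415  0.20471773 12.65181655]
```

>>> step_arm(
  commands="1 -0.15 0.15 3 0 0 0;1 -0.15 0.15 6 0 0 0;1 -0.15 0.15 9 0 0 0;1 -0.15 0.15 11.5 0 0 0;1 -0.15 0.15 13 0 0 0;1 -0.15 0.15 13.3 0 0 0;1 -0.15 0.15 13.3 0 0 0;0.5 -0.15 0.15 13.3 0 0 0;0.5 -0.15 0.15 13.3 0 0 0;0.5 -0.15 0.15 13.3 0 0 0;0.5 -0.15 0.15 13.3 0 0 0;0.5 -0.15 0.15 13.3 0 0 0;0.5 -0.15 0.15 13.3 0 0 0;0.5 -0.15 0.15 13.3 0 0 0",
  newtons=40,
)

```text
time_s: 3.3
eef_pos: [449.8, -232.3, 46.9]
ee_rot: [0.001, 0.872, 0.489, 0.0]
force: [-2.8, -1.1, 5.2]
grip_width: 0.699
grip_force: 42.0
```

>>> step_arm(
  commands="0.5 0 0 -3 0 0 0;0.5 0 0 -6 0 0 0;0.5 0 0 -9 0 0 0;0.5 2 0 -12 0 0 0;0.5 5 -0.5 -14 0 0 0;0.5 9 -1 -15 0 0 0;0.5 13 -1.5 -15 0 0 0;0.5 17 -2.3 -15 0 0 0;0.5 21 -2.8 -15 0 0 0;0.5 25 -3.4 -15 0 0 0;0.5 28 -3.8 -15 0 0 0;0.5 29 -3.9 -15 0 0 0;0.5 29 -3.9 -15 0 0 0;0.5 29 -3.9 -15 0 0 0",
)

```text
time_s: 4.47
eef_pos: [566.9, 35.9, 195.7]
ee_rot: [0.0, 0.872, 0.49, 0.0]
force: [0.8, -0.1, -0.2]
grip_width: 0.696
grip_force: 44.7
```

Run:
```python
from look import *
look("large_collar_center",74,n="w2.png")
for c in ("top","scene"):
    save(capture(c),c+"2.png"); 
    for l in ("ring_top","large_collar_center","small_collar_center"):
        for r in spot_point(c,l)[:2]: print(c,l,round(r["score"],2),np.round(r["xy"]))
a=cv2.imread("pics/scene2.png")[120:260,240:440];cv2.imwrite("pics/s2c.png",np.hstack([cv2.resize(a,(400,280)),cv2.resize(cv2.imread("pics/w2.png"),(400,250))[:250] if 0 else cv2.resize(cv2.imread("pics/w2.png"),(400,280))]))
```

```text
t 4.4667 tcp [566.9  35.9 195.7] yline -31.4 tilt [ 0. -0. -1.] F [ 0.8 -0.1 -0.2] w 0.6955296491976775 gf 44.660007039201446
large_collar_center 0.49 [151. 257.] [410.8  64.6  74. ] tool shift cm [ -5.67 -14.83  12.16]
large_collar_center 0.19 [464. 349.] [ 607.8 -170.6   74. ] tool shift cm [-15.49  14.23  12.18]
0.87 [324. 200.  88.  95.]
top small_collar_center 0.71 [389. 260.]
scene ring_top 0.97 [324. 206.]
scene large_collar_center 0.85 [324. 200.]
scene large_collar_center 0.59 [325. 204.]
scene small_collar_center 0.81 [242. 204.]
scene small_collar_center 0.77 [323. 163.]
```

View pics/s2c.png

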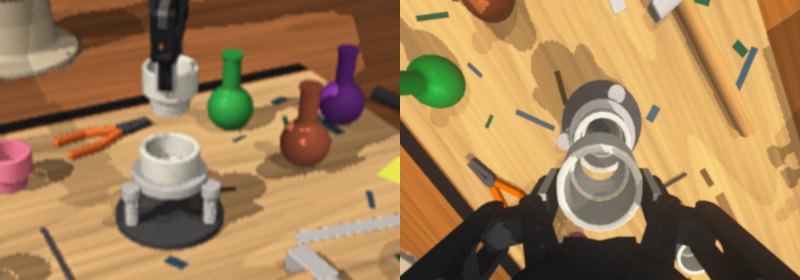

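The scene crop shows the small collar held upright above and behind the cradle. In the wrist view the held collar covers part of the cradle. I'll measure the rim from the saved top and scene pictures.

Run:
```python
from h import *
a=cv2.resize(cv2.imread("pics/top1.png")[160:230,285:365],None,fx=5,fy=5,interpolation=cv2.INTER_CUBIC)
b=cv2.resize(cv2.imread("pics/scene2.png")[180:250,285:365],None,fx=5,fy=5,interpolation=cv2.INTER_CUBIC)
def circ(cam,c,z,r,img,o,col):
    t=np.linspace(0,6.283,90); pts=np.array([proj(cam,(c[0]+r*np.cos(k),c[1]+r*np.sin(k),z)) for k in t])
    pts=((pts-o+0.5)*5).astype(np.int32); cv2.polylines(img,[pts],True,col,1)
c=(567,36)
for cam,img,o in (("top",a,(285,160)),("scene",b,(285,180))):
    circ(cam,c,100,35,img,o,(0,0,255));circ(cam,c,100,28,img,o,(0,255,0));circ(cam,c,4,66,img,o,(255,0,0))
cv2.imwrite("pics/fit.png",np.hstack([a,b]))
```

```text
(no output)
```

View pics/fit.png

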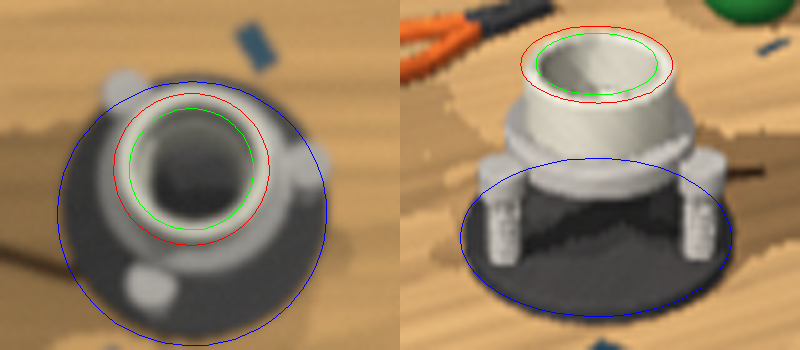

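>>> step_arm(
  commands="0.5 -3 0 0 0 0 0;0.5 -6 0 0 0 0 0;0.5 -6 0 0 0 0 0;0.5 -6 0 0 0 0 0",
)

```text
time_s: 5.35
eef_pos: [535.6, -15.7, 195.5]
ee_rot: [0.0, 0.873, 0.489, 0.0]
force: [-0.3, 0.9, -0.4]
grip_width: 0.7
grip_force: 44.7
```

Run:
```python
from h import *
s=sense();P=np.array(s["eef_pos"]);T=R.from_quat(np.roll(s["ee_rot"],-1)).as_matrix();print(P)
im=capture("wrist");save(im,"w3.png");b=im[:,:,::-1].copy()
f=2;x0,y0=200,60
b=cv2.resize(b[y0:y0+230,x0:x0+240],None,fx=f*1.6,fy=f*1.6,interpolation=cv2.INTER_CUBIC);f=3.2*1
def circ(c,z,r,col):
    pts=np.array([proj("wrist",(c[0]+r*np.cos(k),c[1]+r*np.sin(k),z)) for k in np.linspace(0,6.283,90)])
    cv2.polylines(b,[((pts-(x0,y0)+.5)*f).astype(np.int32)],True,col,1)
c=(569,37)
circ(c,100,35,(0,0,255));circ(c,100,28,(0,255,0));circ(c,4,66,(255,0,0));circ(c,70,45,(255,0,255))
h=P+T@[0,0,-5.1];h2=h
circ(h,P[2]+5.1,31,(0,0,255));circ(h,P[2]+5.1,25,(0,255,0))
cv2.imwrite("pics/fit3.png",b[:600,:800])
```

```text
[535.58395695 -15.74455631 195.54598309]
```

View pics/fit3.png

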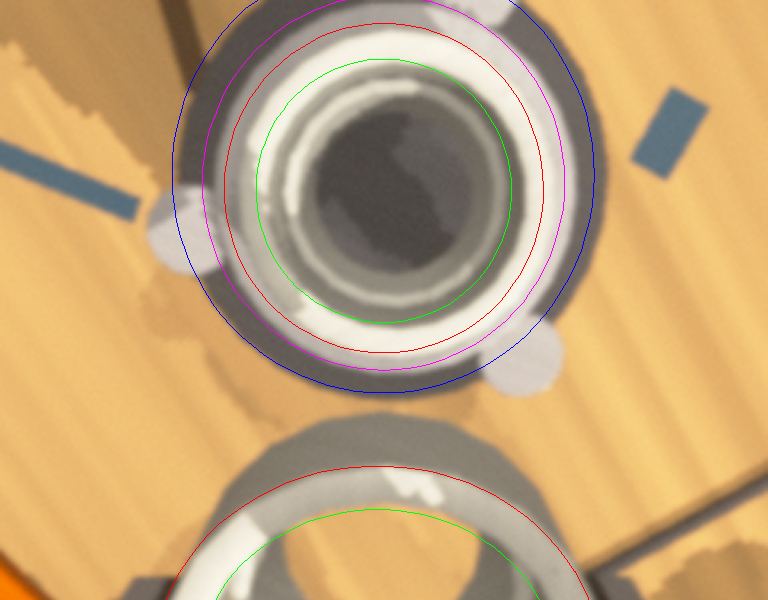

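>>> step_arm(
  commands="0.5 3 0.2 0 0 0 0;0.5 6.15 0.4 0 0 0 0;0.5 6.15 0.4 1 0 0 0;0.5 6.15 0.4 3 0 0 0;0.5 6.15 0.4 4 0 0 0;0.5 6.15 0.4 4.5 0 0 0;0.5 6.15 0.4 5 0 0 0;0.5 6.15 0.4 5.5 0 0 0;0.5 6.15 0.4 5.5 0 0 0",
)

```text
time_s: 6.15
eef_pos: [571.1, 35.4, 139.9]
ee_rot: [-0.0, 0.872, 0.489, -0.0]
force: [0.1, -0.7, -0.8]
grip_width: 0.695
grip_force: 44.7
```

>>> step_arm(
  commands="0.5 0 0 0.4 0 0 0;0.5 0 0 0.7 0 0 0;0.5 0 0 1 0 0 0;0.5 0 0 1.2 0 0 0;0.5 0 0 1.3 0 0 0;0.5 0 0 1.3 0 0 0",
)

```text
time_s: 6.65
eef_pos: [571.2, 35.5, 127.1]
ee_rot: [-0.0, 0.872, 0.489, -0.0]
force: [0.2, -0.8, -0.0]
grip_width: 0.697
grip_force: 44.7
```

>>> step_arm(
  commands="0.5 0 0 0.1 0 0 0;0.5 0 0 0.2 0 0 0;0.5 0 0 0.3 0 0 0;0.5 0 0 0.3 0 0 0",
)

```text
time_s: 6.98
eef_pos: [571.4, 35.5, 124.7]
ee_rot: [0.0, 0.872, 0.489, 0.0]
force: [-2.1, -0.5, 5.1]
grip_width: 0.694
grip_force: 45.2
```

>>> step_arm(
  commands="1 0 0 0 0 0 0;1 0 0 0 0 0 0;1 0 0 0 0 0 0;1 0 0 0 0 0 0;1 0 0 -1 0 0 0;1 0 0 -3 0 0 0;1 0 0 -6 0 0 0;1 0 0 -9 0 0 0;1 -3 0 -10 0 0 0;1 -6 0 -10 0 0 0;1 -6 0 -10 0 0 0;1 -6 0 -10 0 0 0",
)

```text
time_s: 7.98
eef_pos: [539.8, -16.5, 225.3]
ee_rot: [0.0, 0.873, 0.489, 0.0]
force: [0.1, -0.0, -0.2]
grip_width: 0.999
grip_force: 0.0
```

Run:
```python
from h import *
s=sense();P=np.array(s["eef_pos"]);print(P,s["force"],s["time_s"])
b=capture("wrist")[:,:,::-1].copy();sc=capture("scene")[:,:,::-1].copy()
x0,y0=200,60;f=2.4
def circ(cam,img,o,f,c,z,r,col):
    pts=np.array([proj(cam,(c[0]+r*np.cos(k),c[1]+r*np.sin(k),z)) for k in np.linspace(0,6.283,90)])
    cv2.polylines(img,[((pts-o+.5)*f).astype(np.int32)],True,col,1)
b=cv2.resize(b[60:260,230:410],None,fx=2.2,fy=2.2,interpolation=cv2.INTER_CUBIC)
a=cv2.resize(sc[170:258,285:365],None,fx=5,fy=5,interpolation=cv2.INTER_CUBIC)
c=(571,35)
circ("wrist",b,(230,60),2.2,c,130,31,(0,0,255));circ("scene",a,(285,170),5,c,130,31,(0,0,255));circ("scene",a,(285,170),5,c,100,35,(0,255,0));circ("wrist",b,(230,60),2.2,c,4,66,(255,0,0))
cv2.imwrite("pics/fit4.png",np.hstack([b[:440],a]))
```

```text
[539.7758295  -16.52877343 225.29951822] [ 0.12510651 -0.01015686 -0.15332064] 7.9833
```

View pics/fit4.png

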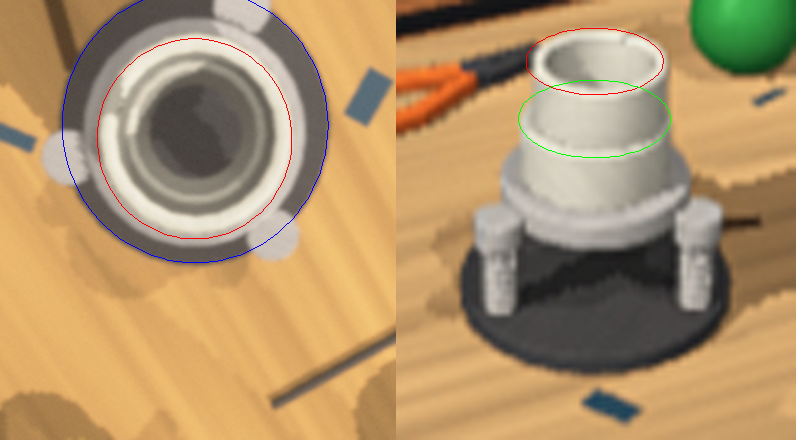

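The wrist and scene crops show the small collar upright and home: its shoulder is on the large rim and its own rim matches the predicted circle at z = 130. On to the flask.

>>> step_arm(
  commands="1 2.5 -2.3 0 0 0 0;1 5 -4.6 0 0 0 0;1 7.5 -6.9 0 0 0 0;1 10 -9.2 0 0 0 0;1 12.5 -11.5 0 0 0 0;1 15 -13.8 0 0 0 0;1 16.7 -15.3 0 0 0 0;1 16.7 -15.3 0 0 0 0;1 16.7 -15.3 0 0 0 0;1 16.7 -15.3 0 0 0 0",
)

```text
time_s: 8.92
eef_pos: [496.5, 206.6, 224.1]
ee_rot: [0.0, 0.872, 0.49, -0.0]
force: [-0.7, -0.3, -0.9]
grip_width: 0.996
grip_force: 0.0
```

Run:
```python
from look import *
im,M=look("flask_center",57.5,n="w5.png")
b=im[:,:,::-1].copy();s=sense();P=np.array(s["eef_pos"]);T=R.from_quat(np.roll(s["ee_rot"],-1)).as_matrix()
best=None
for r in trace("wrist","flask_center")[:3]:
    c=cv2.mean(im,mask=r["mask"].astype(np.uint8));print(round(r["score"],2),np.round(r["rect"]),np.round(c[:3]))
c=(527,257)
def circ(z,r,col):
    pts=np.array([proj("wrist",(c[0]+r*np.cos(k),c[1]+r*np.sin(k),z)) for k in np.linspace(0,6.283,60)])
    cv2.polylines(b,[((pts+.5)).astype(np.int32)],True,col,1)
circ(115,15.5,(255,255,0));circ(30,34,(255,0,0))
cv2.imwrite("pics/w5o.png",b)
```

```text
t 8.9167 tcp [496.5 206.6 224.1] yline -31.4 tilt [-0. -0. -1.] F [-0.7 -0.3 -0.9] w 0.9960163476455401 gf 0.0
flask_center 0.84 [176.  53.] [450.8 371.4  57.5] tool shift cm [ 11.7  -12.48  16.66]
flask_center 0.8 [235. 228.] [399.5 211.   57.5] tool shift cm [-4.66 -8.51 16.66]
flask_center 0.63 [320. 121.] [528.8 256.   57.5] tool shift cm [ 5.91  0.19 16.66]
0.87 [172.  55. 108.  80.]
0.81 [234. 228.  72.  75.]
0.56 [321. 120.  72.  74.]
0.8 [234. 226.  74.  75.] [ 64. 130.  48.]
0.77 [173.  53. 109.  82.] [130.  61. 141.]
```

View pics/w5o.png

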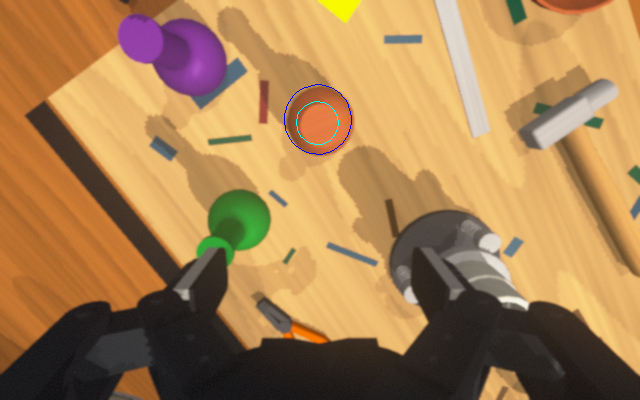

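The wrist picture shows the copper flask at about (320,121), only about 2 px off the predicted circles. The fingers will clear green and purple.

>>> step_arm(
  commands="1 3 0.1 0 0 0 0;1 5.9 0.2 0 0 0 0;1 5.9 0.2 1 0 0 0;1 5.9 0.2 4 0 0 0;1 5.9 0.2 7 0 0 0;1 5.9 0.2 10 0 0 0;1 5.9 0.2 12.5 0 0 0;1 5.9 0.2 13.3 0 0 0;1 5.9 0.2 13.3 0 0 0;0.2 5.9 0.2 13.3 0 0 0;0.2 5.9 0.2 13.3 0 0 0;0.2 5.9 0.2 13.3 0 0 0;0.2 5.9 0.2 13.3 0 0 0;0.2 5.9 0.2 13.3 0 0 0;0.2 5.9 0.2 13.3 0 0 0;0.2 5.9 0.2 13.3 0 0 0;0.2 5.9 0.2 13.3 0 0 0;0.2 5.9 0.2 13.3 0 0 0",
  newtons=60,
)

```text
time_s: 10.62
eef_pos: [529.4, 256.1, 92.4]
ee_rot: [0.0, 0.872, 0.489, 0.001]
force: [-0.6, 0.0, 6.2]
grip_width: 0.32
grip_force: 58.4
```

>>> step_arm(
  commands="0.2 0 0 -2 0 0 0;0.2 0 0 -5 0 0 0;0.2 0 0 -8 0 0 0;0.2 0 0 -11 0 0 0;0.2 0 0 -14 0 0 0;0.2 0 0 -16 0 0 0;0.2 -2 1.8 -16 0 0 0;0.2 -4 3.6 -16 0 0 0;0.2 -6 5.4 -16 0 0 0;0.2 -8 7.2 -16 0 0 0;0.2 -10 9 -16 0 0 0;0.2 -12 10.8 -16 0 0 0;0.2 -14 12.6 -16 0 0 0;0.2 -16 14.4 -16 0 0 0;0.2 -16.7 15 -16 0 0 0;0.2 -16.7 15 -16 0 0 0;0.2 -16.7 15 -16 0 0 0;0.2 -16.7 15 -16 0 0 0",
)

```text
time_s: 12.12
eef_pos: [569.6, 36.3, 251.2]
ee_rot: [-0.0, 0.872, 0.49, -0.0]
force: [-0.7, 0.3, -2.0]
grip_width: 0.324
grip_force: 60.0
```

Run:
```python
from h import *
s=sense();P=np.array(s["eef_pos"]);print(P,s["force"],s["time_s"],s["grip_force"])
f=4;o=(275,60)
a=cv2.resize(capture("scene")[:,:,::-1][60:260,275:375],None,fx=3,fy=3,interpolation=cv2.INTER_CUBIC);f=3
w=capture("wrist")[:,:,::-1]
def line(p,q,col): cv2.line(a,*[tuple(int(v) for v in (proj("scene",k)-o+.5)*f) for k in (p,q)],col,1)
line((571,35.5,0),(571,35.5,260),(0,0,255)); line((P[0],P[1],150),(P[0],P[1],280),(0,255,0))
cv2.imwrite("pics/fit6.png",np.hstack([a,cv2.resize(w[:,80:560],(480,400)).copy() if 0 else cv2.copyMakeBorder(w[:,80:560],0,200,0,0,0)]))
```

```text
[569.6291669   36.25998931 251.20341701] [-0.71356865  0.31078216 -1.99199055] 12.1167 60.03988889046013
```

View pics/fit6.png

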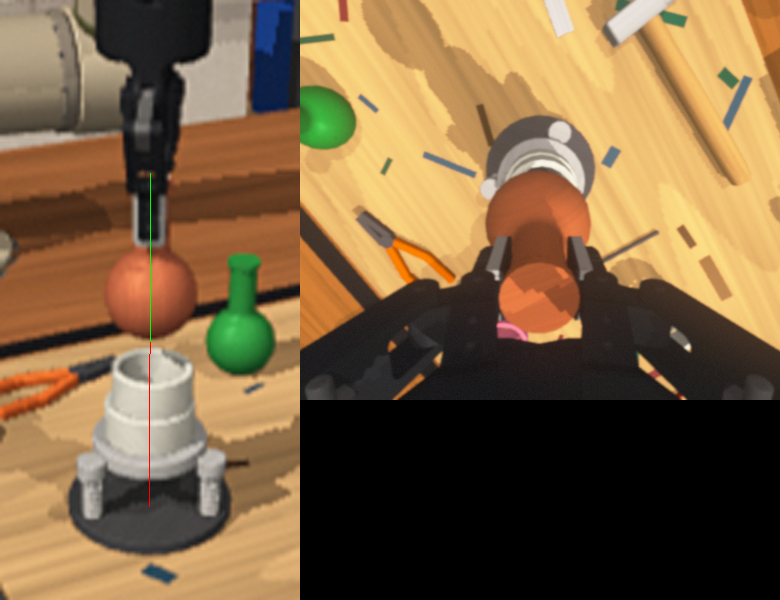

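The flask hangs upright above the collar, both axes at column ~150 in the scene crop. Lowering to near contact.

>>> step_arm(
  commands="0.2 0 0.15 1 0 0 0;0.2 0 0.15 2 0 0 0;0.2 0 0.15 2.8 0 0 0;0.2 0 0.15 3.2 0 0 0;0.2 0 0.15 3.4 0 0 0;0.2 0 0.15 3.6 0 0 0;0.2 0 0.15 3.8 0 0 0;0.2 0 0.15 3.8 0 0 0",
  newtons=80,
)

```text
time_s: 12.88
eef_pos: [571.5, 34.4, 213.7]
ee_rot: [0.0, 0.872, 0.489, 0.001]
force: [0.9, 0.8, 2.1]
grip_width: 0.318
grip_force: 78.3
```

>>> step_arm(
  commands="0.2 0 0 0.3 0 0 0;0.2 0 0 0.6 0 0 0;0.2 0 0 0.9 0 0 0;0.2 0 0 1.2 0 0 0;0.2 0 0 1.5 0 0 0;0.2 0 0 1.8 0 0 0;0.2 0 0 2 0 0 0;0.2 0 0 2.2 0 0 0;0.2 0 0 2.2 0 0 0",
)

```text
time_s: 13.63
eef_pos: [571.9, 34.4, 192.6]
ee_rot: [0.001, 0.872, 0.489, 0.001]
force: [0.8, 1.4, 12.1]
grip_width: 0.316
grip_force: 77.6
```

>>> step_arm(
  commands="0.2 0 0 0.1 0 0 0;0.2 0 0 0.2 0 0 0;0.2 0 0 0.3 0 0 0;0.2 0 0 0.3 0 0 0;0.2 0 0 0.3 0 0 0;0.2 0 0 0.3 0 0 0;0.2 0 0 0.3 0 0 0;0.2 0 0 0.3 0 0 0",
)

```text
time_s: 14.3
eef_pos: [572.1, 34.4, 190.2]
ee_rot: [0.001, 0.872, 0.489, 0.002]
force: [0.1, 1.7, 13.7]
grip_width: 0.315
grip_force: 77.7
```

Run:
```python
from h import *
s=sense();print(s["eef_pos"],s["force"],s["time_s"],s["grip_force"])
a=cv2.resize(capture("scene")[:,:,::-1][120:260,265:405],None,fx=4,fy=4,interpolation=cv2.INTER_CUBIC)
c=(571,35.5)
def circ(z,r,col):
    pts=np.array([proj("scene",(c[0]+r*np.cos(k),c[1]+r*np.sin(k),z)) for k in np.linspace(0,6.283,90)])
    cv2.polylines(a,[((pts-(265,120)+.5)*4).astype(np.int32)],True,col,1)
circ(106,31,(0,0,255));circ(76,35,(0,255,0));circ(46,45,(255,0,0))
cv2.imwrite("pics/fit7.png",a)
```

```text
[572.13687391  34.42453405 190.20062248] [ 0.09651655  1.72237258 13.74051092] 14.3 77.72139808121892
```

View pics/fit7.png

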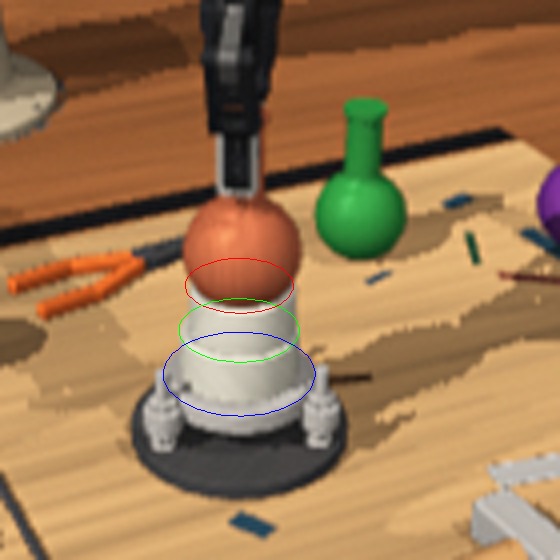

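>>> step_arm(
  commands="0.2 0 0 0.1 0 0 0;0.2 0 0 0.2 0 0 0;0.2 0 0 0.2 0 0 0;0.2 0 0 0.2 0 0 0;0.2 0 0 0.2 0 0 0",
)

```text
time_s: 14.77
eef_pos: [572.7, 34.5, 189.8]
ee_rot: [0.002, 0.872, 0.489, 0.003]
force: [-1.0, 2.8, 22.4]
grip_width: 0.313
grip_force: 77.0
```

The ring is on its stop: the force jumped to 22 N with hardly any travel. I'll hold, then hand in.

>>> step_arm(
  commands="0.2 0 0 0 0 0 0;0.2 0 0 0 0 0 0;0.2 0 0 0 0 0 0;0.2 0 0 0 0 0 0;0.2 0 0 0 0 0 0;0.2 0 0 0 0 0 0",
)

```text
time_s: 15.27
eef_pos: [572.7, 34.5, 189.8]
ee_rot: [0.002, 0.872, 0.489, 0.003]
force: [-1.6, 3.3, 22.7]
grip_width: 0.317
grip_force: 77.0
```

```bash
python3 -c "
from rig import *
s=sense();print(s['eef_pos'],s['force'],s['grip_force']);print(finish_job())"
```

```text
[572.70711491  34.52782596 189.79307216] [-1.59158072  3.30137944 22.69817632] 77.00428409840242
the job is handed in; nothing more can be done
None
```

The job is handed in at about 15 s, and no verdict came back: the small collar is nested home and released, and the gripper is still holding the flask upright in it, with the ring pressed onto its stop at about 23 N.

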